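# Load a label roll and snap its retaining cap home

### The job

Load the purple label roll onto the label unwinder: slide it down over the spindle until it lies flat on the turntable. Then press the orange retaining cap onto the stud at the top of the spindle until you feel it click past the catch balls, and go on pushing until it is fully home. Finish with the hand still pushing the cap firmly down (do not let go or ease off), and leave the other things on the bench where they are.

Things in the scene. Friction and masses are not known exactly. Their poses are not given: they have to be found in the camera images.
- roll: Purple label roll standing on end: a ring 62 mm across outside and 40 mm tall, with a brown cardboard core whose hole is 38 mm across and goes right through; 60 to 120 g. Origin at the centre of its underside, z up along its axis.
- cap: Orange retaining cap, starts right way up (open side down), 30 to 65 g. A round knob 44 mm across with a brim 58 mm across and 4 mm thick round its foot; 32 mm tall over all, solid from 20 mm up. Origin at the centre of its underside, z up. The mouth below is 28 mm across and 4 mm deep, then the bore widens to 36 mm; the inside is 20 mm deep to the roof. Its yaw does not matter.
- unwinder: Label unwinder, fixed: grey plate 200 x 160 mm, top 20 mm above the bench, with a black turntable 124 mm across, top 26 mm above the bench. From its middle rises an aluminium spindle 34 mm across and 30 mm tall that tapers to a steel stud 24 mm across. Two guide rollers at corners, 105 mm from the spindle, tops 63 mm above the bench. Origin on the bench on the spindle's axis, z up.
- seat (a point): Point where the spindle's axis meets the top of the turntable; a loaded roll has its underside here. Fully home, the cap's underside is 42 mm above it (2 mm above the roll). On the way down the cap meets the catch balls at about 55 mm, resists with about 8 to 12 N, gives way from about 51 mm on, and has clicked past them at 43.5 mm.
- stud_end: Brass end of the stud, 18 mm across, fixed, its top 62 mm above the turntable; origin 8 mm below that top. The roof of the cap bears on it when pushed home. Four sprung steel balls stand 4 mm out of the stud, 51.5 mm above the turntable.
- roll_yellow: Yellow label roll, same size as the purple one; not wanted now. Origin at the centre of its underside.
- spent_core: Empty brown cardboard core standing on end, 43 mm across, 40 mm tall. Origin at the centre of its underside.
- carton: White upright product carton with a purple band, 62 x 45 x 105 mm. Origin at the centre of its underside.
- marker: Black marker pen with a red cap lying down, 130 mm long, 18 mm thick. Origin under its middle.
- cutter: Yellow carton cutter lying flat, 135 mm long, 26 mm wide, 12 mm thick. Origin under its middle.
- scanner: Grey and black hand scanner lying on its side, 190 mm long, 62 mm wide, 40 mm tall. Origin under its middle.
Things that resemble listed ones, but are neither listed nor needed, are in the scene too. There is more than one size of the cap; the one meant has the size given above.

How it is judged:
On the way, in this order (a step that is already met when the one before it is completed fails the run):
1. the purple roll lies flat on the turntable, over the spindle (horizontal distance between roll and seat below 0.004 m and z of roll in the frame of seat between -0.003 and 0.003 m and angle between roll's own z axis and vertical below 0.06 rad), for 0.2 s.
2. the cap has clicked past the catch balls and is home on the stud (horizontal distance between cap and seat below 0.004 m and z of cap in the frame of seat between 0.039 and 0.0435 m and angle between cap's own z axis and vertical below 0.08 rad), for 0.2 s.
At the end, for the whole second after the job is handed in: The purple roll lies flat on the turntable (within 3 mm, and 4 mm of the axis); the cap is home on the stud (underside under 43.5 mm above the turntable, level, within 4 mm of the axis); the robot still pushes it down: its roof bears on the stud's end with over 5 N (all of step 1 and all of step 2 and contact force between cap and stud_end above 5 N and contact force between any of the fingers, the arm and cap above 3 N); the arm keeps its last pose, push and grip.
It fails at once if another thing on the bench is knocked or shifted by more than 25 mm (distance of any of roll_yellow, spent_core, carton, marker, cutter, scanner from where it was at the start of the episode above 0.025 m).
It also fails if it takes over 64 s, if anything falls off the work surface, if the arm or the gripper's body presses on something with over 40 N, if the wrist force passes 120 N, or if a joint passes its speed limit or range.

### The arm

A 7-joint arm with a two-finger parallel gripper is mounted at the origin on the work surface. World frame = base frame: x ahead of the robot, y to its left, z up, the work surface at z = 0. Lengths are in m, angles in rad, forces in N, time in s.
With the tool pointing down it reaches from about 0.425 to 0.925 m from the base axis. Payload 6.8 kg.
Tool frame: the origin (TCP) lies on the front face of the gripper's body, between the roots of the fingers; the fingertips stand 73 mm ahead of it and the grasp point (between the pads) lies 54 mm ahead of it (tcp_to_tips is the distance from the TCP to the fingertips, in m); z points along the fingers, x is the direction in which the jaws open and shut, and the axes are right-handed (so a half turn about z gives the same grasp; the last joint's range is limited). The gripper opens to 85 mm and grips with 20 to 120 N. Pads are 22 mm wide; open, the fingers measure 114 mm over their backs; the gripper's body (76 mm by 85 mm) begins 54 mm behind the grasp point. The pads swing forward as they close: fully open they stand 13 mm farther back than shut.
Start: joints at [-1.45, 0.477, 0.022, 1.555, -0.011, 1.109, -0.083], TCP at [0.153, 0.657, 0.304] pointing down, gripper open.
Joint ranges: [-2.96, 2.96], [-0.34, 2.1], [-1.41, 1.46], [0.24, 2.44], [-1.37, 4.51], [0.17, 1.92], [-2.96, 2.96]. Speed limits (rad/s): [2.39, 2.39, 3.14, 3.14, 3.14, 3.14, 3.14].

### API

Orientations are given as a unit quaternion [w, x, y, z].
In Python, from station import get_obs, read_camera, hand_in, look_for, silhouettes, tcp_to_tips gives the robot as it stands. The module is installed in compiled form; this text tells all that it offers.
- The arm moves only by the tool apply_moves, never from a script. Its argument "moves" is a list of rows, each a list of 3 entries, a list of its own where there are three numbers: the shift along the tool's x, y, z in units of 25 mm (1.0 is 25 mm), then the turn, a rotation vector about the tool's x, y, z in units of 10 degrees (1.0 is 10 degrees), then the gripper's target within -1 to 1 (fully open at 1, half-way at 0, shut at -1). In form: [[[dx, dy, dz], [rx, ry, rz], jaw], ...]. A call has 1 to 20 rows; each row is the pose to reach, as a shift and turn from the pose commanded when the call began, along the tool's axes at that moment; what a row does not reach only later rows make up. A row lasts 1/8 s, in which the tool goes at most 62.5 mm and 10.7 degrees, less where a joint would pass 70% of its speed; a pose out of reach is approached as far as the arm can. A call with a gripper value outside its range is refused whole. The fingers move at their own pace and stop on an object; "force" is the grip in N (left out, the last holds). Time passes only in rows, so rows that repeat a pose let the fingers close. It gives the time, the measured TCP pose, the force and the opening at its end, in the units of the state.
- get_obs(): the state, without advancing time (a new reading comes with each control period).
- read_camera(name): name is "scene" or "side" or "wrist"; returns a dict with "color" (420x560x3 uint8, red, green, blue), "mtx" (3x3 intrinsics, pixels), "eye" and "rotation" of the camera in the world; the wrist camera has in their place "hand_eye" (4x4, takes a point from camera to tool coordinates, whose origin is the TCP and whose axes are the tool frame's). Camera axes: x right, y up, looking along -z (the intrinsics and any distortion apply to the point x, -y, -z); pixel columns grow to the right and rows downward; lengths in m; the calibration is good to about 2 mm. The wrist camera is an equidistant fisheye: a pixel r from the principal point sees the ray r / f radians off the axis. A picture is of the moment at which its call begins: read the wrist's pose just before it. There is no depth.
- hand_in(): hands the job in, once; it reports no verdict.
Trained networks look in the newest picture that a camera, given by its name, has taken for a name from the list of things; names that differ only in an ending like _2 or _b are one class to them, and where a whole thing is asked for, a point or a joint stands for the part that bears it (a point fixed in the world has none). Each returns a list of dicts, best first, with "conf" (0 to 1); they miss things now and then, are a little off and sometimes report something else, mostly with a low value. They report only what shows in the picture. A call takes as long as a camera call. They do not tell look-alikes from the thing itself.
- look_for(camera, query): "pixel" ([row, column] in pixels, amid what is visible of it).
- silhouettes(camera, query): "mask" (420x560 bool, what is visible of it) and "pixel" ([row, column] in pixels, amid what is visible of it).
The state is a dict: "t": time; "q": joint angles; "joint_vel": joint speeds; "joint_torque": joint torques, N m; "eef_pos": TCP position; "tool_rot": TCP orientation; "contact_force": force on the tool from outside, world axes, zero at the start; "torque": the same for the moment, N m; "gripper_width": opening from 0.0 (shut) to 1.0 (fully open).
Only numpy, scipy, OpenCV 4.12 (cv2) and the standard library are available. Lean on these libraries where they do the work, as an engineer would, in place of code of your own. Each camera call takes 0.05 s, during which the arm holds its last target.

## Working session

There is one attempt and no reset: what is moved stays moved. The work goes in short steps, Python scripts to look and compute and a tool call to move; the robot and the scene stay as the last step left them, time stands still between calls to the robot, and variables do not carry over. Pictures are saved under pics/ and viewed, and the job is handed in when it is done.

Besides the shell and the picture viewer there is one more tool, called as name(argument=value, ...), one argument or row to a line, values as JSON. apply_moves: Moves the arm, as the interface text tells. Its arguments: {"type":"object","properties":{"moves":{"type":"array"},"force":{"type":"number"}},"required":["moves"]}

```bash
mkdir -p pics; cat > h.py <<'E'
import numpy as np, cv2, json
from station import *
def save(n,c): cv2.imwrite('pics/'+n,c[...,::-1])
def ray(cam,px,obs=None):
    r,c=px; K=cam['mtx']
    x=(c-K[0,2])/K[0,0]; y=(r-K[1,2])/K[1,1]
    if 'eye' in cam:
        d=np.array([x,-y,-1]); d=cam['rotation']@d; return np.array(cam['eye']),d/np.linalg.norm(d)
    th=np.hypot(x,y); s=np.sin(th)/max(th,1e-9)
    d=np.array([x*s,-y*s,-np.cos(th)])
    T=np.eye(4);T[:3,:3]=R(obs['tool_rot']);T[:3,3]=obs['eef_pos']
    M=T@np.array(cam['hand_eye']); return M[:3,3],M[:3,:3]@d
def R(q):
    from scipy.spatial.transform import Rotation as Q
    return Q.from_quat([q[1],q[2],q[3],q[0]]).as_matrix()
def atz(cam,px,z,obs=None):
    e,d=ray(cam,px,obs); return e+d*(z-e[2])/d[2]
def proj(cam,P,obs=None):
    P=np.asarray(P,float);K=cam['mtx']
    if 'eye' in cam:
        p=cam['rotation'].T@(P-cam['eye']); x,y,z=p[0],-p[1],-p[2]
        return np.array([K[1,1]*y/z+K[1,2],K[0,0]*x/z+K[0,2]])
    T=np.eye(4);T[:3,:3]=R(obs['tool_rot']);T[:3,3]=obs['eef_pos']
    M=np.linalg.inv(T@np.array(cam['hand_eye'])); p=M[:3,:3]@P+M[:3,3]; x,y,z=p[0],-p[1],-p[2]
    rr=np.hypot(x,y); th=np.arctan2(rr,z); return np.array([K[1,1]*y/rr*th+K[1,2],K[0,0]*x/rr*th+K[0,2]])
E
python3 - <<'E'
from h import *
o=get_obs(); print({k:np.round(v,3).tolist() for k,v in o.items()})
for n in ['scene','side','wrist']:
    o=get_obs();c=read_camera(n); save(n+'0.png',c['color'])
    print(n,[ (k,np.round(v,3).tolist()) for k,v in c.items() if k!='color'])
    for q in ['roll','cap','unwinder','stud_end','roll_yellow','spent_core','carton','marker','cutter','scanner']:
        for d in look_for(n,q):
            if d['conf']>.2: print(q,round(d['conf'],2),np.round(d['pixel']).tolist(),np.round(atz(c,d['pixel'],.04,o),3)[:2])
E
```

```text
{'t': 0.0, 'q': [-1.45, 0.478, 0.022, 1.556, -0.012, 1.109, -0.083], 'joint_vel': [-0.0, 0.0, 0.001, 0.001, 0.001, -0.001, 0.002], 'joint_torque': [-0.0, -59.646, 1.608, -28.12, 0.012, 0.009, -0.0], 'eef_pos': [0.153, 0.657, 0.303], 'tool_rot': [0.001, 0.783, 0.622, -0.001], 'contact_force': [0.223, -0.511, 0.173], 'torque': [-0.029, 0.007, -0.024], 'gripper_width': 0.998}
scene [('mtx', [[423.92, 0.0, 280.108], [0.0, 423.92, 206.427], [0.0, 0.0, 1.0]]), ('eye', [1.317, 0.266, 0.864]), ('rotation', [0.571, 0.232, 0.307, 0.725])]Traceback (most recent call last):
  File "<stdin>", line 8, in <module>
  File "h.py", line 17, in atz
    e,d=ray(cam,px,obs); return e+d*(z-e[2])/d[2]
        ~~~^^^^^^^^^^^^
  File "h.py", line 8, in ray
    d=np.array([x,-y,-1]); d=cam['rotation']@d; return np.array(cam['eye']),d/np.linalg.norm(d)
                             ~~~~~~~~~~~~~~~^~
ValueError: matmul: Input operand 1 has a mismatch in its core dimension 0, with gufunc signature (n?,k),(k,m?)->(n?,m?) (size 3 is different from 4)
```

Rotation is a quaternion.

```bash
sed -i "s/cam\['rotation'\]/R(cam['rotation'])/g" h.py
python3 - <<'E'
from h import *
for n in ['scene','side','wrist']:
    o=get_obs();c=read_camera(n); save(n+'1.png',c['color'])
    print(n,[ (k,np.round(v,3).tolist()) for k,v in c.items() if k!='color'])
    for q in ['roll','cap','unwinder','stud_end','roll_yellow','spent_core','carton','marker','cutter','scanner']:
        for d in look_for(n,q):
            if d['conf']>.2: print(q,round(d['conf'],2),np.round(d['pixel']).tolist(),np.round(atz(c,d['pixel'],.04,o),3)[:2])
print(get_obs()['t'])
E
```

```text
scene [('mtx', [[423.92, 0.0, 280.108], [0.0, 423.92, 206.427], [0.0, 0.0, 1.0]]), ('eye', [1.317, 0.266, 0.864]), ('rotation', [0.571, 0.232, 0.307, 0.725])]
roll 0.95 [177.0, 175.0] [ 0.463 -0.28 ]
cap 0.65 [212.0, 161.0] [ 0.605 -0.259]
cap 0.62 [244.0, 142.0] [ 0.723 -0.256]
cap 0.6 [207.0, 132.0] [ 0.606 -0.347]
unwinder 0.77 [215.0, 258.0] [0.556 0.005]
roll_yellow 0.93 [213.0, 364.0] [0.486 0.282]
spent_core 0.55 [279.0, 365.0] [0.703 0.306]
carton 0.65 [252.0, 202.0] [ 0.714 -0.098]
marker 0.61 [167.0, 218.0] [ 0.39  -0.171]
cutter 0.62 [184.0, 340.0] [0.38  0.203]
scanner 0.65 [281.0, 361.0] [0.711 0.298]
side [('mtx', [[449.239, 0.0, 282.061], [0.0, 449.239, 201.545], [0.0, 0.0, 1.0]]), ('eye', [0.524, -0.627, 0.957]), ('rotation', [0.946, 0.322, -0.01, -0.021])]
roll 0.64 [353.0, 228.0] [ 0.434 -0.306]
cap 0.86 [382.0, 299.0] [ 0.574 -0.37 ]
cap 0.85 [335.0, 357.0] [ 0.704 -0.281]
cap 0.81 [337.0, 299.0] [ 0.581 -0.28 ]
unwinder 0.64 [236.0, 272.0] [ 0.533 -0.025]
unwinder 0.55 [352.0, 230.0] [ 0.437 -0.305]
roll_yellow 0.9 [158.0, 246.0] [0.469 0.234]
spent_core 0.57 [145.0, 321.0] [0.682 0.279]
marker 0.72 [311.0, 197.0] [ 0.364 -0.212]
cutter 0.66 [174.0, 206.0] [0.362 0.18 ]
cutter 0.29 [308.0, 199.0] [ 0.368 -0.205]
scanner 0.88 [106.0, 299.0] [0.633 0.449]
wrist [('mtx', [[325.192, 0.0, 276.24], [0.0, 325.192, 206.346], [0.0, 0.0, 1.0]]), ('hand_eye', [[1.0, 0.001, -0.001, -0.0], [0.001, -0.961, -0.275, -0.071], [-0.001, 0.275, -0.961, -0.07], [0.0, 0.0, 0.0, 1.0]])]
unwinder 0.69 [376.0, 5.0] [0.411 0.008]
roll_yellow 0.86 [394.0, 106.0] [0.435 0.293]
1.75
```

View pics/scene1.png

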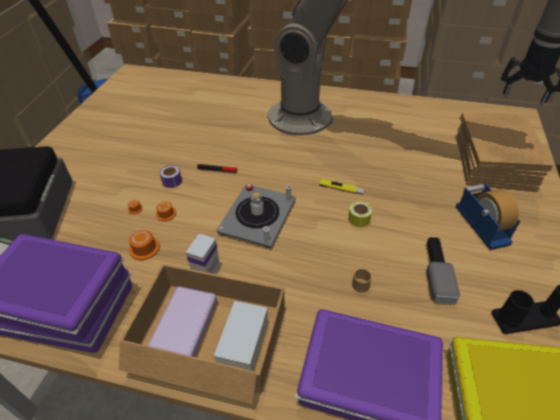

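View pics/side1.png

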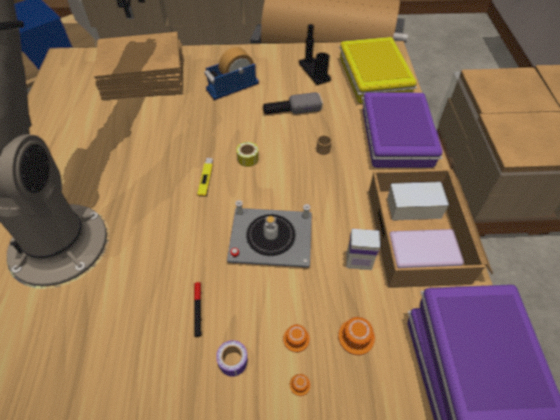

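View pics/wrist1.png

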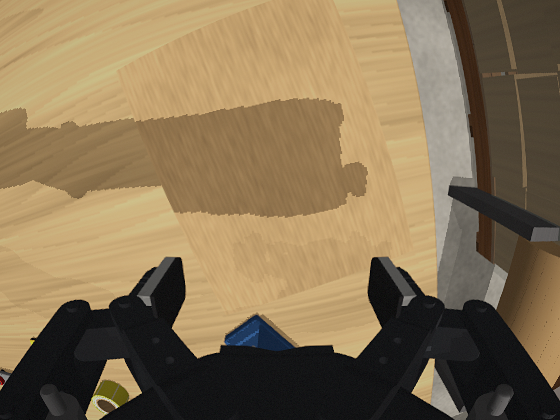

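```bash
python3 - <<'E'
from h import *
for n in ['scene','side']:
    c=read_camera(n); print(n,proj(c,[0,0,0]),proj(c,[0.153,.657,.303]),np.round(R(c['rotation']),3).tolist())
    print([k for k in c], c['mtx'])
    im=c['color'].copy()
    for x in np.arange(0,1.2,.1):
        for y in np.arange(-.6,.7,.1):
            p=proj(c,[x,y,0]); 
            cv2.circle(im,(int(p[1]),int(p[0])),2,(255,0,0) if abs(y)>.01 else (0,255,255),-1)
    save(n+'g.png',im)
E
```

```text
scene [116.62371754 299.15551674] [ 79.44445331 531.42926839] [[-0.24, -0.685, 0.688], [0.971, -0.159, 0.18], [-0.014, 0.711, 0.703]]
['color', 'mtx', 'eye', 'rotation'] [[423.91998335   0.         280.10761458]
 [  0.         423.91998335 206.42719768]
 [  0.           0.           1.        ]]
side [243.6569341   58.85635688] [ -9.30399834 130.88105031] [[0.999, 0.033, -0.033], [-0.046, 0.791, -0.609], [0.006, 0.61, 0.792]]
['color', 'mtx', 'eye', 'rotation'] [[449.23871809   0.         282.06146472]
 [  0.         449.23871809 201.54532313]
 [  0.           0.           1.        ]]
```

View pics/sceneg.png

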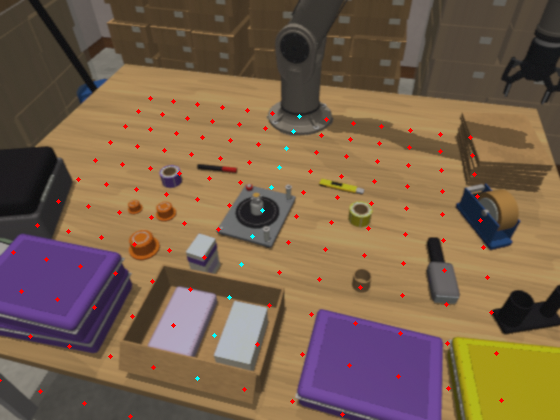

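View pics/sideg.png

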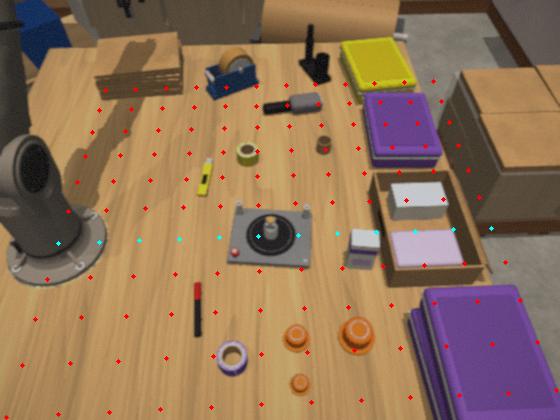

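```bash
cat > tri.py <<'E'
from h import *
from scipy.optimize import least_squares
def tri(pairs):
    A=np.zeros((3,3));b=np.zeros(3)
    for e,d in pairs:
        P=np.eye(3)-np.outer(d,d);A+=P;b+=P@e
    return np.linalg.solve(A,b)
E
python3 - <<'E'
from tri import *
cs={n:read_camera(n) for n in ['scene','side']}
G={'roll':[],'cap':[],'unwinder':[],'roll_yellow':[],'stud_end':[],'spent_core':[]}
import pickle
ms={}
for n in cs:
    for q in G:
        ms[n,q]=silhouettes(n,q)
        for d in ms[n,q]:
            if d['conf']>.3:
                r,c=np.where(d['mask']); print(n,q,round(d['conf'],2),np.round(d['pixel'],1),'rows',r.min(),r.max(),'cols',c.min(),c.max(),len(r))
pickle.dump((cs,ms),open('ms.pkl','wb'))
for n in cs:
    c=cs[n]['color']; 
    save(n+'z.png',cv2.resize(c[150:280,100:310] if n=='scene' else c[190:400,180:390],None,fx=3.6 if n=='scene' else 2.8,fy=3.6 if n=='scene' else 2.8,interpolation=cv2.INTER_CUBIC))
E
```

```text
scene roll 0.76 [175.7 172.6] rows 165 187 cols 160 182 423
scene cap 0.84 [211.4 162.3] rows 201 221 cols 156 176 328
scene cap 0.66 [243.6 139.8] rows 230 259 cols 129 159 742
scene cap 0.52 [207.3 134.5] rows 200 213 cols 129 142 152
scene unwinder 0.79 [215.3 257.1] rows 184 247 cols 217 295 3200
scene roll_yellow 0.78 [214.2 359.8] rows 202 226 cols 349 371 489
scene stud_end 0.44 [214. 259.] rows 183 248 cols 217 295 3202
scene spent_core 0.56 [281.7 363.1] rows 268 292 cols 352 371 393
side roll 0.98 [351.6 231.7] rows 341 376 cols 217 248 787
side cap 0.95 [380.8 299.1] rows 374 395 cols 290 310 369
side cap 0.81 [338.  354.2] rows 317 355 cols 339 374 1089
side cap 0.72 [336.7 297.8] rows 324 351 cols 283 309 593
side unwinder 0.9 [240.1 271.2] rows 200 267 cols 227 311 4537
side roll_yellow 0.82 [156.5 247.8] rows 142 166 cols 237 258 478
side spent_core 0.81 [144.3 321.7] rows 135 154 cols 316 331 258
```

View pics/scenez.png

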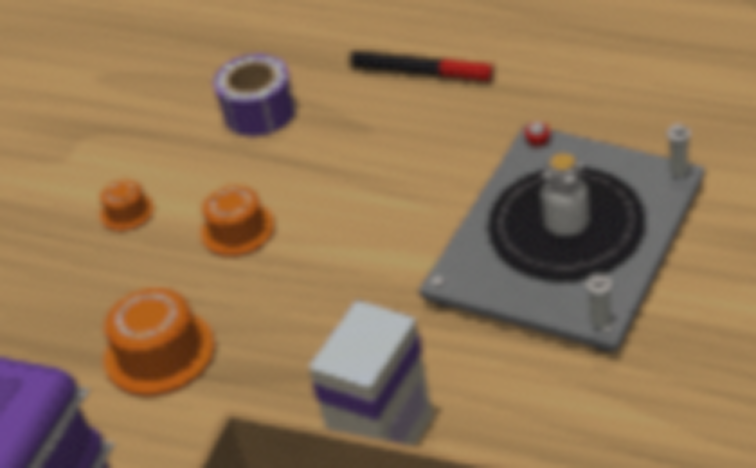

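View pics/sidez.png

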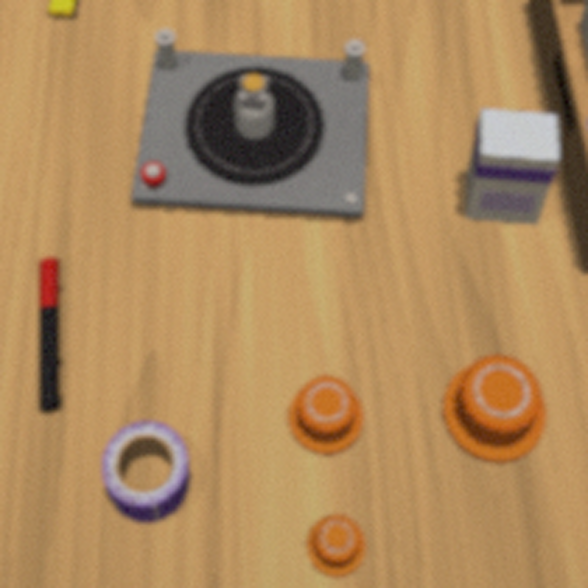

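```bash
cat > fit.py <<'E'
from tri import *
from scipy.optimize import minimize
a=np.linspace(0,2*np.pi,48,endpoint=False)
S=4
def sil(cam,rings,xy,box,obs=None,s=1):
    m=np.zeros(((box[1]-box[0])*S,(box[3]-box[2])*S),np.uint8)
    pts=[proj(cam,[xy[0]+s*r*np.cos(t),xy[1]+s*r*np.sin(t),s*z],obs) for r,z in rings for t in a]
    p=np.array(pts); p=np.stack([(p[:,1]+.5-box[2])*S,(p[:,0]+.5-box[0])*S],1)
    return m,p
def render(cam,groups,xy,box,obs=None,s=1):
    M=None
    for g in groups:
        m,p=sil(cam,g,xy,box,obs,s); cv2.fillConvexPoly(m,np.round(cv2.convexHull(p.astype(np.float32))*16).astype(np.int32),1,cv2.LINE_8,4); M=m if M is None else M|m
    return M
ROLL=[[(.031,0),(.031,.04)]]
CAP=[[(.029,0),(.029,.004)],[(.022,.004),(.022,.032)]]
def fit(views,groups,x0,scale=False,step=.004):
    # views: (cam,mask,obs)
    D=[]
    for cam,m,obs in views:
        r,c=np.where(m); b=(max(r.min()-12,0),min(r.max()+13,420),max(c.min()-12,0),min(c.max()+13,560))
        mm=cv2.resize(m[b[0]:b[1],b[2]:b[3]].astype(np.uint8)*255,None,fx=S,fy=S,interpolation=cv2.INTER_LINEAR)>127
        D.append((cam,mm,obs,b))
    def f(p):
        e=0
        for cam,mm,obs,b in D:
            R_=render(cam,groups,p[:2],b,obs,p[2] if scale else 1).astype(bool); e+=1-(R_&mm).sum()/(R_|mm).sum()
        return e/len(D)
    n=3 if scale else 2
    x=np.r_[x0,1.0][:n]; sim=np.vstack([x]+[x+np.eye(n)[i]*([step,step,.15][i]) for i in range(n)])
    r=minimize(f,x,method='Nelder-Mead',options=dict(initial_simplex=sim,xatol=1e-4,fatol=1e-5)); return r.x,r.fun
def orange(c,box):
    h=cv2.cvtColor(c,cv2.COLOR_RGB2HSV); m=np.zeros(h.shape[:2],bool)
    b=box; hh=h[b[0]:b[1],b[2]:b[3]]; m[b[0]:b[1],b[2]:b[3]]=(hh[...,0]<13)&(hh[...,1]>160)
    n,l,st,_=cv2.connectedComponentsWithStats(m.astype(np.uint8)); k=1+np.argmax(st[1:,4]); return cv2.morphologyEx((l==k).astype(np.uint8),cv2.MORPH_CLOSE,np.ones((9,9))).astype(bool)
E
python3 - <<'E'
from fit import *
import pickle
cs,ms=pickle.load(open('ms.pkl','rb'))
for n,b1,b2,x0 in [('med',(195,228,150,182),(320,355,280,315),(.59,-.27)),('big',(225,265,122,165),(313,360,335,380),(.71,-.27)),('small',(196,218,124,146),(370,400,286,314),(.59,-.36))]:
    v=[(cs['scene'],orange(cs['scene']['color'],b1),None),(cs['side'],orange(cs['side']['color'],b2),None)]
    print(n,[x[1].sum() for x in v],fit(v,CAP,x0,True),fit(v[:1],CAP,x0,True),fit(v[1:],CAP,x0,True))
for q,g,x0 in [('roll',ROLL,(.45,-.29)),('roll_yellow',ROLL,(.475,.25)),('spent_core',[[(.0215,0),(.0215,.04)]],(.69,.29))]:
    v=[(cs[n],ms[n,q][0]['mask'],None) for n in cs]
    print(q,fit(v,g,x0),fit(v[:1],g,x0),fit(v[1:],g,x0))
# unwinder stud brass
for n,b in [('scene',(185,205,245,270)),('side',(210,225,260,282))]:
    h=cv2.cvtColor(cs[n]['color'],cv2.COLOR_RGB2HSV)[b[0]:b[1],b[2]:b[3]]
    m=(h[...,1]>140)&(h[...,2]>100); r,c=np.where(m); print(n,len(r),r.mean()+b[0],c.mean()+b[2]); p=atz(cs[n],(r.mean()+b[0],c.mean()+b[2]),.087); print(p)
    # turntable dark
    B=(185,250,215,300) if n=='scene' else (200,270,225,315)
    g=cs[n]['color'][B[0]:B[1],B[2]:B[3]].max(-1)<60
    k,l,st,ce=cv2.connectedComponentsWithStats(g.astype(np.uint8)); j=1+np.argmax(st[1:,4])
    mk=np.zeros((420,560),bool); mk[B[0]:B[1],B[2]:B[3]]=l==j
    hull=cv2.convexHull(np.argwhere(mk)[:,::-1].astype(np.int32)); z=np.zeros((420,560),np.uint8); cv2.fillConvexPoly(z,hull,1)
    print(st[j],fit([(cs[n],z>0,None)],[[(.062,.02),(.062,.026)]],p[:2]))
print(get_obs()['t'])
E
```

```text
med [np.int64(83), np.int64(78)] (array([ 0.57386375, -0.27081333,  0.5819951 ]), np.float64(0.5805403784464876)) (array([ 0.57470654, -0.26847933,  0.57329979]), np.float64(0.45150172328902016)) (array([ 0.56916997, -0.27399716,  0.42844773]), np.float64(0.6724662896911701))
big [np.int64(202), np.int64(184)] (array([ 0.70651159, -0.2718086 ,  0.86485621]), np.float64(0.5913732913064771)) (array([ 0.70952365, -0.26808752,  0.80125715]), np.float64(0.49899839743589747)) (array([ 0.7055622 , -0.28292061,  0.5786529 ]), np.float64(0.6172132951793969))
small [np.int64(47), np.int64(5)] (array([ 0.57670951, -0.36437442,  0.42275342]), np.float64(0.724869632462823)) (array([ 0.57969478, -0.3633971 ,  0.43059754]), np.float64(0.4843087362171332)) (array([ 0.58615647, -0.35417557,  0.91537509]), np.float64(0.9854044192175146))
roll (array([ 0.44083294, -0.3097306 ]), np.float64(0.1195791360147036)) (array([ 0.43898497, -0.30993911]), np.float64(0.03943580886586073)) (array([ 0.44134629, -0.30988331]), np.float64(0.17880264299539483))
roll_yellow (array([0.47169689, 0.27130659]), np.float64(0.057786681889742675)) (array([0.4705143 , 0.27178311]), np.float64(0.06741438969096769)) (array([0.47188764, 0.27057694]), np.float64(0.03937507938524065))
spent_core (array([0.69294908, 0.30021982]), np.float64(0.07159250497706038)) (array([0.69236885, 0.30018551]), np.float64(0.05496019595835888)) (array([0.69308893, 0.30088974]), np.float64(0.08425570363677437))
scene 21 191.33333333333334 252.76190476190476
[ 0.51778354 -0.01935222  0.087     ]
[ 21  12  43  31 859] (array([ 0.52585239, -0.00801819]), np.float64(0.0781938911022576))
side 26 218.46153846153845 270.15384615384613
[ 0.52942091 -0.00685791  0.087     ]
[  22   15   48   41 1135] (array([ 0.5291338 , -0.00633838]), np.float64(0.08477426430268686))
2.55
```

```bash
python3 - <<'E'
from fit import *
import pickle
cs,ms=pickle.load(open('ms.pkl','rb'))
for n,i,j,x0 in [('med',0,2,(.59,-.27)),('big',1,1,(.71,-.27)),('small',2,0,(.59,-.36))]:
    v=[(cs['scene'],ms['scene','cap'][i]['mask'],None),(cs['side'],ms['side','cap'][j]['mask'],None)]
    print(n,fit(v,CAP,x0,True),fit(v[:1],CAP,x0,True),fit(v[1:],CAP,x0,True))
E
```

```text
med (array([ 0.57643416, -0.26745902,  0.98150573]), np.float64(0.05925427575622627)) (array([ 0.57618141, -0.26631438,  0.98381884]), np.float64(0.04947387853055196)) (array([ 0.57709052, -0.26816227,  0.99454076]), np.float64(0.03593185338151783))
big (array([ 0.70728378, -0.2700042 ,  1.32449286]), np.float64(0.048731480166208985)) (array([ 0.70670157, -0.26874193,  1.34254931]), np.float64(0.034938465350623615)) (array([ 0.70785349, -0.27068804,  1.33077244]), np.float64(0.03129783976866818))
small (array([ 0.57714565, -0.36385771,  0.70916204]), np.float64(0.10518463986861615)) (array([ 0.57555067, -0.36320667,  0.67341277]), np.float64(0.049780963759458396)) (array([ 0.57824561, -0.36421189,  0.73205981]), np.float64(0.03936486933509753))
```

apply_moves(
  moves=[
    [[-21.2,20.3,0],[0,0,7.69],1],
    [[-21.2,20.3,0],[0,0,7.69],1],
    [[-21.2,20.3,0],[0,0,7.69],1],
    [[-21.2,20.3,0],[0,0,7.69],1],
    [[-21.2,20.3,0],[0,0,7.69],1],
    [[-21.2,20.3,0],[0,0,7.69],1],
    [[-21.2,20.3,0],[0,0,7.69],1],
    [[-21.2,20.3,0],[0,0,7.69],1],
    [[-21.2,20.3,0],[0,0,7.69],1],
    [[-21.2,20.3,0],[0,0,7.69],1],
    [[-21.2,20.3,0],[0,0,7.69],1],
    [[-21.2,20.3,0],[0,0,7.69],1],
    [[-21.2,20.3,0],[0,0,7.69],1],
    [[-21.2,20.3,0],[0,0,7.69],1],
    [[-21.2,20.3,0],[0,0,7.69],1],
    [[-21.2,20.3,0],[0,0,7.69],1],
  ],
)

```text
t: 4.55
eef_pos: [0.5268, 0.0274, 0.3039]
tool_rot: [-0.0, 1.0, 0.001, -0.0]
contact_force: [-0.1, 0.1, 0.9]
gripper_width: 0.997
```

```bash
python3 - <<'E'
from h import *
import pickle
print(tcp_to_tips)
o=get_obs();c=read_camera('wrist');save('w2.png',c['color']); pickle.dump((o,c),open('w2.pkl','wb'))
print({k:np.round(v,3).tolist() for k,v in o.items()})
print(proj(c,[.528,-.007,.088],o),proj(c,[.528,-.007,.026],o))
E
```

```text
0.0726
{'t': 4.55, 'q': [-0.688, 0.262, 0.623, 1.939, -0.182, 0.996, 0.02], 'joint_vel': [0.005, 0.003, 0.006, -0.003, 0.003, -0.001, 0.002], 'joint_torque': [0.081, -36.265, 5.026, -25.944, 0.012, 0.003, -0.005], 'eef_pos': [0.527, 0.027, 0.304], 'tool_rot': [-0.0, 1.0, 0.001, -0.0], 'contact_force': [-0.064, 0.086, 0.921], 'torque': [0.008, 0.009, -0.009], 'gripper_width': 0.997}
[229.9636592  278.68806439] [210.88335488 278.29739358]
```

View pics/w2.png

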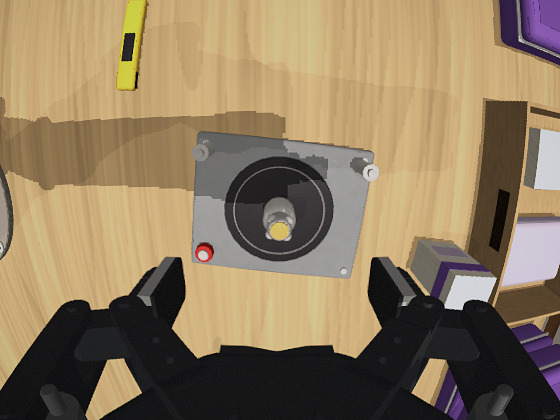

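```bash
python3 - <<'E'
from fit import *
import pickle
o,c=pickle.load(open('w2.pkl','rb')); im=c['color']
h=cv2.cvtColor(im,cv2.COLOR_RGB2HSV)
b=(218,244,265,293); hh=h[b[0]:b[1],b[2]:b[3]]; m=(hh[...,1]>110)&(hh[...,2]>120); r,cc=np.where(m); p=(r.mean()+b[0],cc.mean()+b[2]); print(len(r),p,atz(c,p,.088,o))
g=np.zeros((420,560),bool); g[150:270,215:345]=im[150:270,215:345].max(-1)<62
k,l,st,ce=cv2.connectedComponentsWithStats(g.astype(np.uint8)); j=1+np.argmax(st[1:,4]); 
hull=cv2.convexHull(np.argwhere(l==j)[:,::-1].astype(np.int32)); z=np.zeros((420,560),np.uint8); cv2.fillConvexPoly(z,hull,1)
print(st[j],fit([(c,z>0,o)],[[(.062,.02),(.062,.026)]],(.528,-.007)))
E
```

```text
245 (np.float64(230.27755102040817), np.float64(278.9836734693878)) [ 0.52827736 -0.00731216  0.088     ]
[ 235  168   88   84 4112] (array([ 0.53929047, -0.00087096]), np.float64(0.3288858095897945))
```

apply_moves(
  moves=[
    [[-3.48,12.3,4.16],[0,0,0],1],
    [[-3.48,12.3,4.16],[0,0,0],1],
    [[-3.48,12.3,4.16],[0,0,0],1],
    [[-3.48,12.3,4.16],[0,0,0],1],
    [[-3.48,12.3,4.16],[0,0,0],1],
    [[-3.48,12.3,4.16],[0,0,0],1],
    [[-3.48,12.3,4.16],[0,0,0],1],
    [[-3.48,12.3,4.16],[0,0,0],1],
    [[-3.48,12.3,4.16],[0,0,0],1],
    [[-3.48,12.3,4.16],[0,0,0],1],
  ],
)

```text
t: 5.85
eef_pos: [0.4408, -0.2803, 0.2002]
tool_rot: [-0.0, 1.0, 0.001, 0.0]
contact_force: [-0.4, 0.9, -0.2]
gripper_width: 1.001
```

```bash
cat > w.py <<'E'
from fit import *
import pickle,sys
n=sys.argv[1]
o=get_obs();c=read_camera('wrist');save(n+'.png',c['color'])
q=sys.argv[2]; s=silhouettes('wrist',q); pickle.dump((o,c,s),open(n+'.pkl','wb'))
print(o['t'],np.round(o['eef_pos'],4),np.round(o['tool_rot'],4),o['gripper_width'],np.round(o['contact_force'],1))
for d in s:
    r,cc=np.where(d['mask']); print(round(d['conf'],2),d['pixel'],r.min(),r.max(),cc.min(),cc.max(),atz(c,d['pixel'],.03,o)[:2])
    if q in('roll','cap'): print(fit([(c,d['mask'],o)],ROLL if q=='roll' else CAP,atz(c,d['pixel'],.02,o)[:2],q=='cap'))
E
python3 w.py w3 roll
```

```text
5.85 [ 0.4408 -0.2803  0.2002] [-2.e-04  1.e+00  1.e-03  3.e-04] 1.0008914985290627 [-0.4  0.9 -0.2]
```

View pics/w3.png

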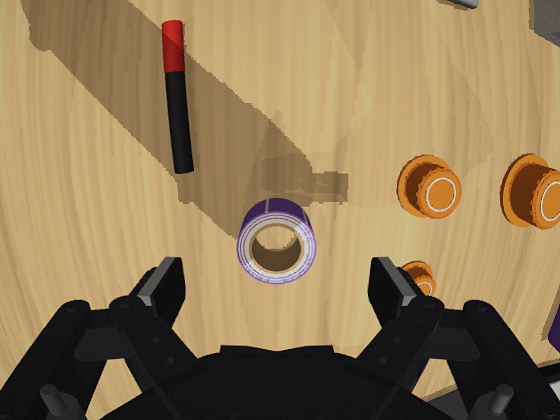

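```bash
python3 - <<'E'
from fit import *
import pickle
o,c,s=pickle.load(open('w3.pkl','rb')); im=c['color']
# GrabCut style segmentation for roll and cap
def gc(b):
    m=np.zeros((420,560),np.uint8)
    cv2.grabCut(np.ascontiguousarray(im[...,::-1]),m,(b[2],b[0],b[3]-b[2],b[1]-b[0]),np.zeros((1,65)),np.zeros((1,65)),8,cv2.GC_INIT_WITH_RECT)
    m=((m==1)|(m==3)).astype(np.uint8); n,l,st,_=cv2.connectedComponentsWithStats(m); k=1+np.argmax(st[1:,4]); m=(l==k).astype(np.uint8)
    cn,_=cv2.findContours(m,cv2.RETR_EXTERNAL,cv2.CHAIN_APPROX_NONE); cv2.drawContours(m,cn,-1,1,-1); return m>0
v=im.copy()
for nm,b,g,x0 in [('roll',(190,292,229,324),ROLL,(.44,-.31)),('cap',(148,226,390,468),CAP,(.577,-.267))]:
    m=gc(b); r,cc=np.where(m); x,e=fit([(c,m,o)],g,x0); print(nm,x,e,r.min(),r.max(),cc.min(),cc.max())
    for gg in g:
        for rr,z in gg:
            for t in a:
                p=proj(c,[x[0]+rr*np.cos(t),x[1]+rr*np.sin(t),z],o); cv2.circle(v,(int(round(p[1])),int(round(p[0]))),0,(0,255,0),-1)
save('w3f.png',cv2.resize(v[130:300,200:500],None,fx=2.5,fy=2.5,interpolation=cv2.INTER_NEAREST))
E
```

```text
roll [ 0.43951298 -0.30998362] 0.017239620524329258 198 283 237 315
cap [ 0.57504804 -0.26740785] 0.046384695085849637 155 218 397 460
```

View pics/w3f.png

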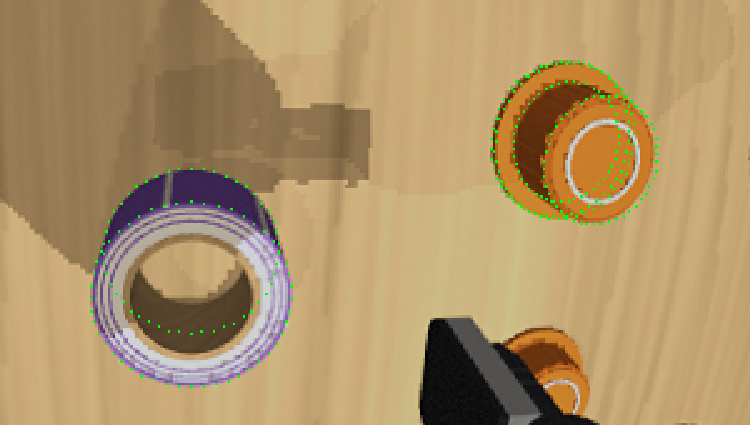

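apply_moves(
  moves=[
    [[-0.05,1.19,1.5],[0,0,0],1],
    [[-0.05,1.19,3],[0,0,0],1],
    [[-0.05,1.19,4.5],[0,0,0],1],
    [[-0.05,1.19,4.97],[0,0,0],1],
    [[-0.05,1.19,4.97],[0,0,0],1],
    [[-0.05,1.19,4.97],[0,0,0],1],
    [[-0.05,1.19,4.97],[0,0,0],-1],
    [[-0.05,1.19,4.97],[0,0,0],-1],
    [[-0.05,1.19,4.97],[0,0,0],-1],
    [[-0.05,1.19,4.97],[0,0,0],-1],
    [[-0.05,1.19,4.97],[0,0,0],-1],
    [[-0.05,1.19,4.97],[0,0,0],-1],
  ],
  force=40,
)

```text
t: 7.45
eef_pos: [0.4396, -0.3114, 0.0771]
tool_rot: [0.0, 1.0, 0.0, 0.001]
contact_force: [-2.6, 1.6, 9.7]
gripper_width: 0.737
```

```bash
python3 - <<'E'
from h import *
o=get_obs();c=read_camera('wrist');save('w4.png',c['color'])
print({k:np.round(v,3).tolist() for k,v in o.items()})
E
```

```text
{'t': 7.45, 'q': [0.134, 0.639, 0.476, 2.059, -0.539, 0.563, 0.994], 'joint_vel': [0.0, -0.0, -0.0, 0.001, 0.0, -0.001, 0.001], 'joint_torque': [0.351, -46.774, 8.365, -13.717, -0.066, -0.631, -0.044], 'eef_pos': [0.44, -0.311, 0.077], 'tool_rot': [0.0, 1.0, 0.0, 0.001], 'contact_force': [-2.566, 1.642, 9.691], 'torque': [0.338, 0.244, 0.113], 'gripper_width': 0.737}
```

View pics/w4.png

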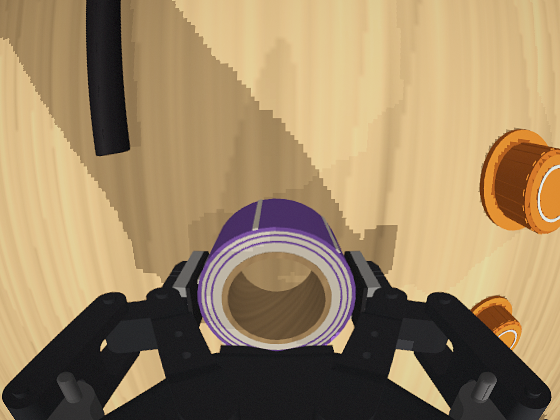

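apply_moves(
  moves=[
    [[0,0,-1],[0,0,0],-1],
    [[0,0,-2.5],[0,0,0],-1],
    [[0,0,-4],[0,0,0],-1],
    [[0,0,-5],[0,0,0],-1],
    [[0.6,-2,-5],[0,0,0],-1],
    [[1.2,-4,-5],[0,0,0],-1],
    [[1.8,-6,-5],[0,0,0],-1],
    [[2.3,-8,-5],[0,0,0],-1],
    [[2.9,-10,-5],[0,0,0],-1],
    [[3.3,-11.4,-5],[0,0,0],-1],
    [[3.55,-12.11,-5],[0,0,0],-1],
    [[3.55,-12.11,-5],[0,0,0],-1],
    [[3.55,-12.11,-5],[0,0,0],-1],
    [[3.55,-12.11,-5],[0,0,0],-1],
    [[3.55,-12.11,-5],[0,0,0],-1],
  ],
)

```text
t: 9.38
eef_pos: [0.5274, -0.0095, 0.2007]
tool_rot: [0.0, 1.0, -0.001, -0.0]
contact_force: [-0.5, -1.1, -0.6]
gripper_width: 0.733
```

```bash
python3 - <<'E'
from h import *
import pickle
o=get_obs();c=read_camera('wrist');save('w5.png',c['color'])
print({k:np.round(v,4).tolist() for k,v in o.items() if k not in('q','joint_vel','joint_torque')})
s=read_camera('scene');save('s5.png',s['color']);d=read_camera('side');save('d5.png',d['color']);pickle.dump((o,c,s,d),open('w5.pkl','wb'))
v=np.hstack([cv2.resize(s['color'][100:280,180:340],None,fx=2.4,fy=2.4),cv2.resize(d['color'][120:300,190:350],None,fx=2.4,fy=2.4)]);save('sd5.png',v)
E
```

```text
{'t': 9.375, 'eef_pos': [0.5274, -0.0095, 0.2007], 'tool_rot': [0.0001, 1.0, -0.001, -0.0], 'contact_force': [-0.5245, -1.1146, -0.5758], 'torque': [-0.0153, 0.0196, 0.0595], 'gripper_width': 0.7332}
```

View pics/w5.png

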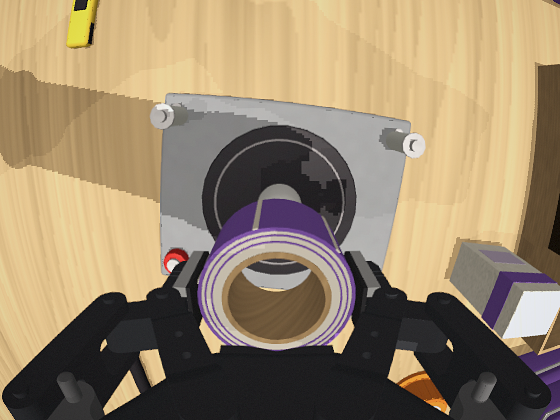

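View pics/sd5.png

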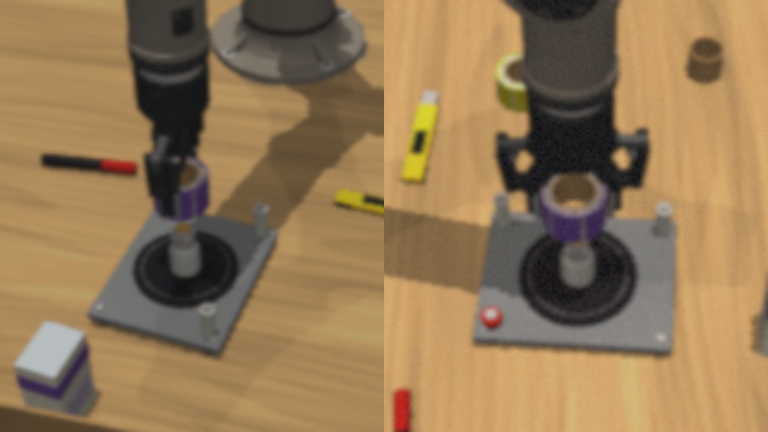

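```bash
python3 - <<'E'
from fit import *
import pickle
o,c,s,d=pickle.load(open('w5.pkl','rb')); im=c['color']
# rim of top: brown hole ellipse & purple outer edge; overlay guesses
h=cv2.cvtColor(im,cv2.COLOR_RGB2HSV)
v=im.copy()
T=np.array(o['eef_pos'])
for dy,col in [(0,(0,255,0)),(.002,(255,0,0)),(-.002,(0,0,255))]:
  for r,z in [(.031,-.0365),(.019,-.0365),(.031,-.0765)]:
    for t in np.linspace(0,2*np.pi,120):
        p=proj(c,[T[0]+r*np.cos(t),T[1]+dy+r*np.sin(t),T[2]+z],o); 
        if 0<p[0]<419 and 0<p[1]<559: v[int(round(p[0])),int(round(p[1]))]=col
save('w5f.png',cv2.resize(v[180:360,180:380],None,fx=3.3,fy=3.3,interpolation=cv2.INTER_NEAREST))
E
```

```text
(no output)
```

View pics/w5f.png

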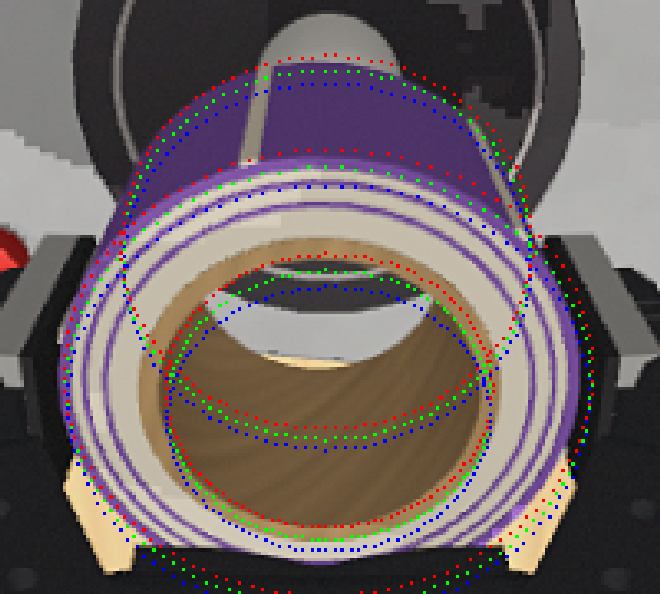

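apply_moves(
  moves=[
    [[0.06,-0.06,0.6],[0,0,0],-1],
    [[0.06,-0.06,1.2],[0,0,0],-1],
    [[0.06,-0.06,1.7],[0,0,0],-1],
    [[0.06,-0.06,2.19],[0,0,0],-1],
    [[0.06,-0.06,2.19],[0,0,0],-1],
    [[0.06,-0.06,2.19],[0,0,0],-1],
  ],
)

```text
t: 10.28
eef_pos: [0.5293, -0.007, 0.146]
tool_rot: [0.0, 1.0, -0.0, 0.0]
contact_force: [0.2, -0.4, -0.3]
gripper_width: 0.732
```

```bash
cat > look.py <<'E'
from h import *
import pickle,sys
n=sys.argv[1]
o=get_obs();c=read_camera('wrist');save('w%s.png'%n,c['color'])
print({k:np.round(v,4).tolist() for k,v in o.items() if k not in('q','joint_vel','joint_torque')})
s=read_camera('scene');d=read_camera('side');pickle.dump((o,c,s,d),open('w%s.pkl'%n,'wb'))
v=np.hstack([cv2.resize(s['color'][140:260,200:300],None,fx=3.6,fy=3.6),cv2.resize(d['color'][180:300,220:320],None,fx=3.6,fy=3.6)]);save('sd%s.png'%n,v)
E
python3 look.py 6
```

```text
{'t': 10.275, 'eef_pos': [0.5293, -0.007, 0.146], 'tool_rot': [0.0, 1.0, -0.0002, 0.0001], 'contact_force': [0.2227, -0.3881, -0.2653], 'torque': [-0.0092, -0.0096, 0.0313], 'gripper_width': 0.7317}
```

View pics/w6.png

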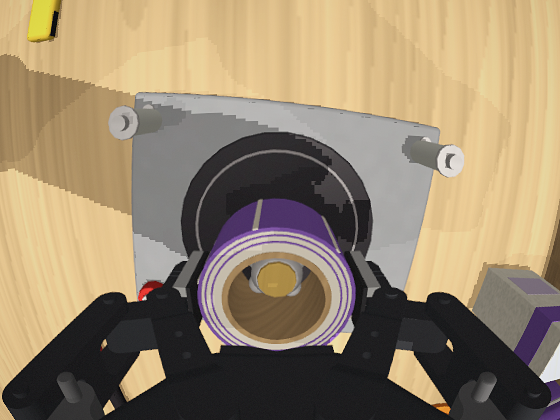

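View pics/sd6.png

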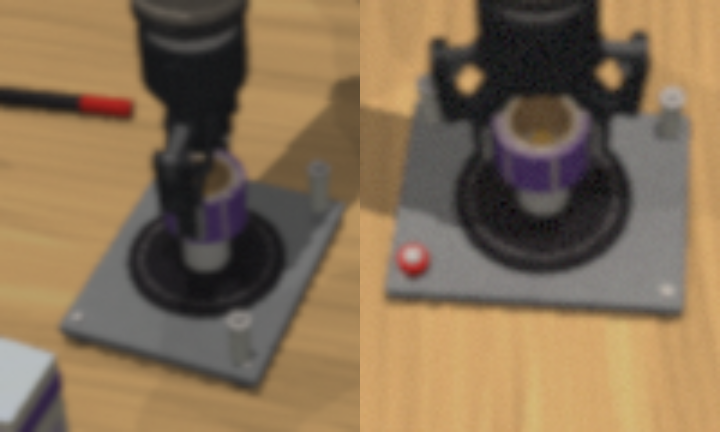

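```bash
python3 - <<'E'
from h import *
import pickle
o,c,s,d=pickle.load(open('w6.pkl','rb')); im=c['color']
h=cv2.cvtColor(im,cv2.COLOR_RGB2HSV)
b=(255,302,250,304); hh=h[b[0]:b[1],b[2]:b[3]]
m=((hh[...,1]>110)&(hh[...,2]>130)).astype(np.uint8)
n,l,st,ce=cv2.connectedComponentsWithStats(m); k=1+np.argmax(st[1:,4]); print(st[k],ce[k])
cn,_=cv2.findContours((l==k).astype(np.uint8),cv2.RETR_EXTERNAL,cv2.CHAIN_APPROX_NONE); e=cv2.fitEllipse(max(cn,key=len)); print(e)
print(atz(c,(e[0][1]+b[0],e[0][0]+b[2]),.088,o), atz(c,(ce[k][1]+b[0],ce[k][0]+b[2]),.088,o))
v=cv2.resize(im[220:360,190:370],None,fx=4,fy=4,interpolation=cv2.INTER_CUBIC);save('w6z.png',v)
E
```

```text
[   7    8   39   35 1028] [26.43871595 24.68968872]
((26.434165954589844, 24.710895538330078), (33.34284591674805, 37.40959167480469), 86.31349182128906)
[ 0.52831866 -0.00741557  0.088     ] [ 0.52832069 -0.00740473  0.088     ]
```

View pics/w6z.png

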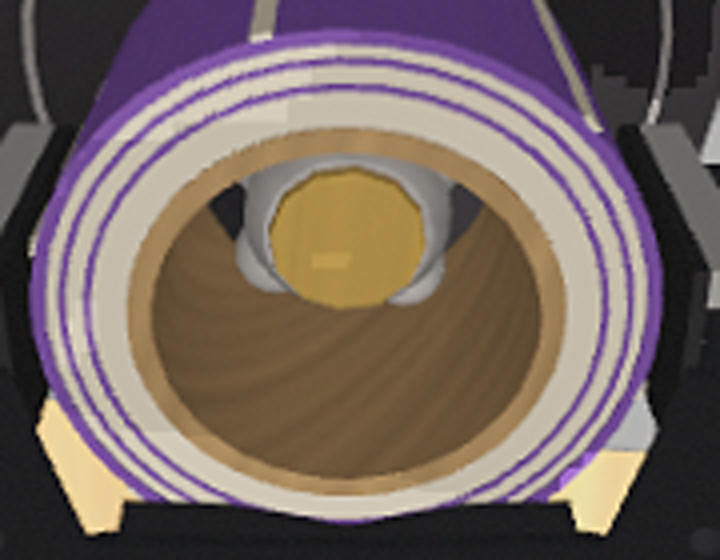

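apply_moves(
  moves=[
    [[0,0.05,0.3],[0,0,0],-1],
    [[0,0.05,0.6],[0,0,0],-1],
    [[0,0.05,0.9],[0,0,0],-1],
    [[0,0.05,1.2],[0,0,0],-1],
    [[0,0.05,1.4],[0,0,0],-1],
    [[0,0.05,1.55],[0,0,0],-1],
    [[0,0.05,1.65],[0,0,0],-1],
    [[0,0.05,1.71],[0,0,0],-1],
    [[0,0.05,1.71],[0,0,0],-1],
  ],
)

```text
t: 11.55
eef_pos: [0.5292, -0.0081, 0.1033]
tool_rot: [-0.0, 1.0, -0.0, 0.0]
contact_force: [0.6, -0.3, -1.1]
gripper_width: 0.736
```

```bash
python3 look.py 7
```

```text
{'t': 11.55, 'eef_pos': [0.5292, -0.0081, 0.1033], 'tool_rot': [-0.0001, 1.0, -0.0001, 0.0002], 'contact_force': [0.5751, -0.3157, -1.1289], 'torque': [0.0239, -0.0683, -0.0206], 'gripper_width': 0.7359}
```

View pics/w7.png

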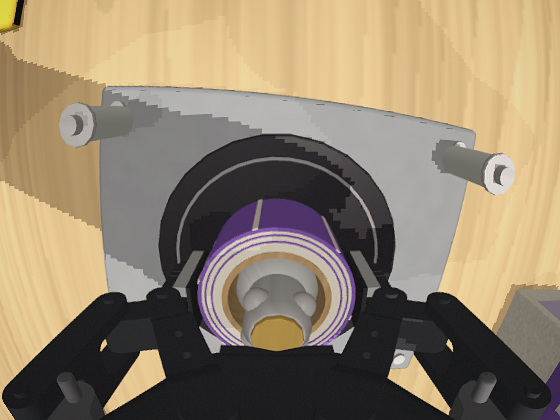

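View pics/sd7.png

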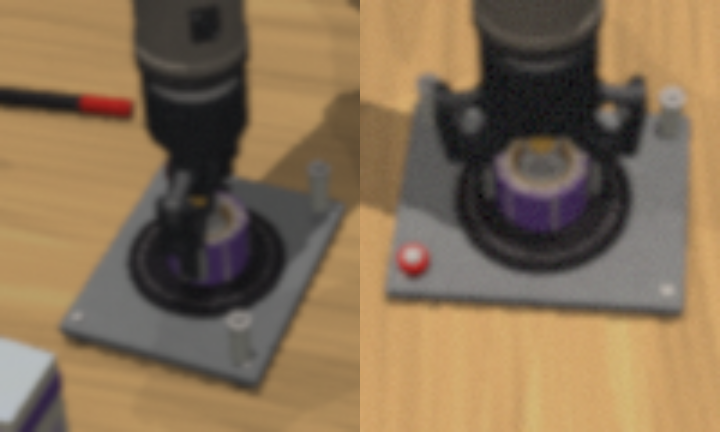

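apply_moves(
  moves=[
    [[0,0,0.06],[0,0,0],-1],
    [[0,0,0.12],[0,0,0],-1],
    [[0,0,0.12],[0,0,0],-1],
  ],
)

```text
t: 12.08
eef_pos: [0.5293, -0.0082, 0.103]
tool_rot: [-0.001, 1.0, -0.0, 0.0]
contact_force: [-11.8, 2.3, 37.6]
gripper_width: 0.736
```

apply_moves(
  moves=[
    [[0,0,-0.11],[0,0,0],-1],
    [[0,0,-0.11],[0,0,0],1],
    [[0,0,-0.11],[0,0,0],1],
    [[0,0,-0.11],[0,0,0],1],
    [[0,0,-0.11],[0,0,0],1],
    [[0,0,-1],[0,0,0],1],
    [[0,0,-2.5],[0,0,0],1],
    [[0,0,-4.5],[0,0,0],1],
    [[0,-0.6,-5.2],[0,0,0],1],
    [[0,-0.6,-5.2],[0,0,0],1],
    [[0,-0.6,-5.2],[0,0,0],1],
  ],
)

```text
t: 13.45
eef_pos: [0.5285, 0.0066, 0.2292]
tool_rot: [0.0, 1.0, -0.0, -0.001]
contact_force: [-1.1, 0.3, -1.1]
gripper_width: 0.999
```

```bash
python3 look.py 8
```

```text
{'t': 13.45, 'eef_pos': [0.5285, 0.0066, 0.2292], 'tool_rot': [0.0002, 1.0, -0.0, -0.0008], 'contact_force': [-1.1461, 0.3257, -1.0535], 'torque': [0.0042, -0.0312, 0.0173], 'gripper_width': 0.9991}
```

View pics/w8.png

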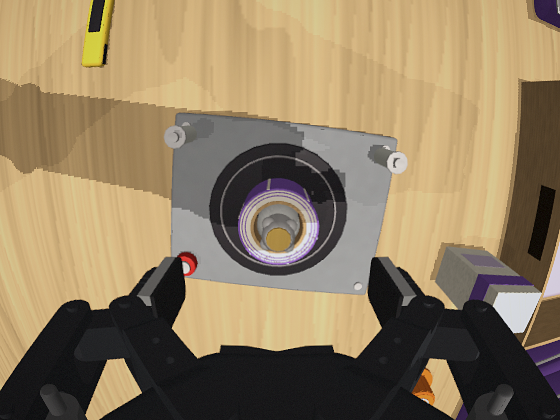

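View pics/sd8.png

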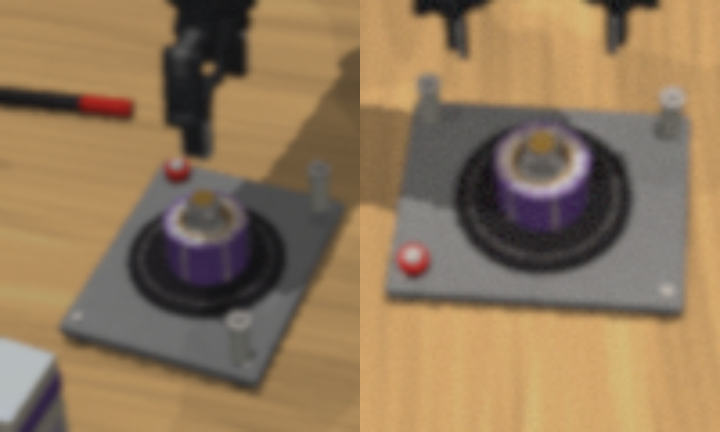

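```bash
cat > brass.py <<'E'
from h import *
def brass(c,o,b):
    hh=cv2.cvtColor(c['color'],cv2.COLOR_RGB2HSV)[b[0]:b[1],b[2]:b[3]]
    m=((hh[...,1]>110)&(hh[...,2]>130)).astype(np.uint8)
    n,l,st,ce=cv2.connectedComponentsWithStats(m); k=1+np.argmax(st[1:,4])
    p=(ce[k][1]+b[0],ce[k][0]+b[2]); return st[k],p,atz(c,p,.088,o)
E
python3 - <<'E'
from brass import *
from fit import *
import pickle
o,c,s,d=pickle.load(open('w8.pkl','rb')); im=c['color']
print(brass(c,o,(222,256,260,296)))
v=im.copy(); 
for xy in [(.5283,-.0073)]:
  for r,z in [(.031,.066),(.019,.066),(.009,.088),(.062,.026)]:
    for t in np.linspace(0,2*np.pi,200):
        p=proj(c,[xy[0]+r*np.cos(t),xy[1]+r*np.sin(t),z],o); v[int(round(p[0])),int(round(p[1]))]=(0,255,0)
save('w8f.png',cv2.resize(v[130:290,200:360],None,fx=3.6,fy=3.6,interpolation=cv2.INTER_NEAREST))
E
```

```text
(array([  6,   6,  25,  23, 437], dtype=int32), (np.float64(239.07551487414187), np.float64(277.8695652173913)), array([ 0.52829634, -0.00738526,  0.088     ]))
```

View pics/w8f.png

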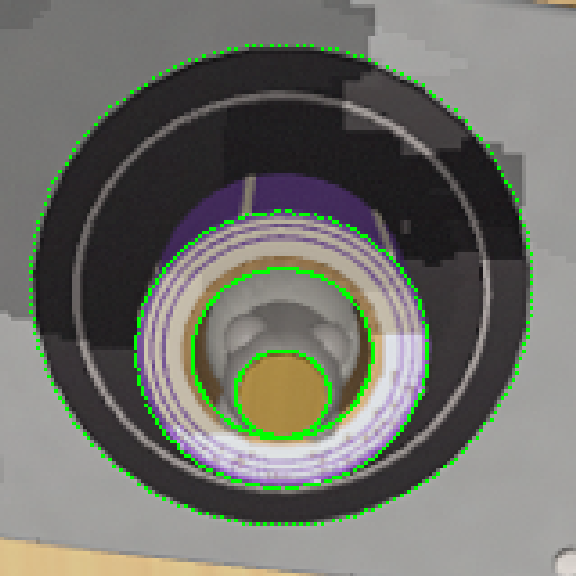

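apply_moves(
  moves=[
    [[1.88,10.06,1.17],[0,0,0],1],
    [[1.88,10.06,1.17],[0,0,0],1],
    [[1.88,10.06,1.17],[0,0,0],1],
    [[1.88,10.06,1.17],[0,0,0],1],
    [[1.88,10.06,1.17],[0,0,0],1],
    [[1.88,10.06,1.17],[0,0,0],1],
    [[1.88,10.06,1.17],[0,0,0],1],
    [[1.88,10.06,1.17],[0,0,0],1],
  ],
)

```text
t: 14.6
eef_pos: [0.5765, -0.2427, 0.2009]
tool_rot: [-0.0, 1.0, 0.001, 0.0]
contact_force: [-0.4, -0.4, 0.4]
gripper_width: 1.001
```

```bash
python3 - <<'E'
from fit import *
import pickle
o=get_obs();c=read_camera('wrist');im=c['color'];print(o['t'],o['eef_pos']);save('w9.png',im)
p=proj(c,[.5755,-.267,.016],o);print(p)
b=(int(p[0]-52),int(p[0]+52),int(p[1]-52),int(p[1]+52))
m=np.zeros((420,560),np.uint8)
cv2.grabCut(np.ascontiguousarray(im[...,::-1]),m,(b[2],b[0],b[3]-b[2],b[1]-b[0]),np.zeros((1,65)),np.zeros((1,65)),8,cv2.GC_INIT_WITH_RECT)
m=((m==1)|(m==3)).astype(np.uint8); n,l,st,_=cv2.connectedComponentsWithStats(m); k=1+np.argmax(st[1:,4]); m=(l==k).astype(np.uint8)
cn,_=cv2.findContours(m,cv2.RETR_EXTERNAL,cv2.CHAIN_APPROX_NONE); cv2.drawContours(m,cn,-1,1,-1)
for sc in (False,True):
    x,e=fit([(c,m>0,o)],CAP,(.5755,-.267),sc); print(x,e)
v=im.copy()
x,e=fit([(c,m>0,o)],CAP,(.5755,-.267))
for rr,z in [(.029,0),(.022,.032),(.029,.004)]:
  for t in np.linspace(0,2*np.pi,150):
    p=proj(c,[x[0]+rr*np.cos(t),x[1]+rr*np.sin(t),z],o); v[int(round(p[0])),int(round(p[1]))]=(0,255,0)
save('w9f.png',cv2.resize(v[130:330,150:410],None,fx=3,fy=3,interpolation=cv2.INTER_NEAREST))
E
```

```text
14.6 [ 0.57647249 -0.24271803  0.20086015]
[231.41420329 276.34885819]
[ 0.57551822 -0.26719424] 0.04106898907103829
[ 0.57550082 -0.26681692  0.97836594] 0.019682954384973916
```

View pics/w9f.png

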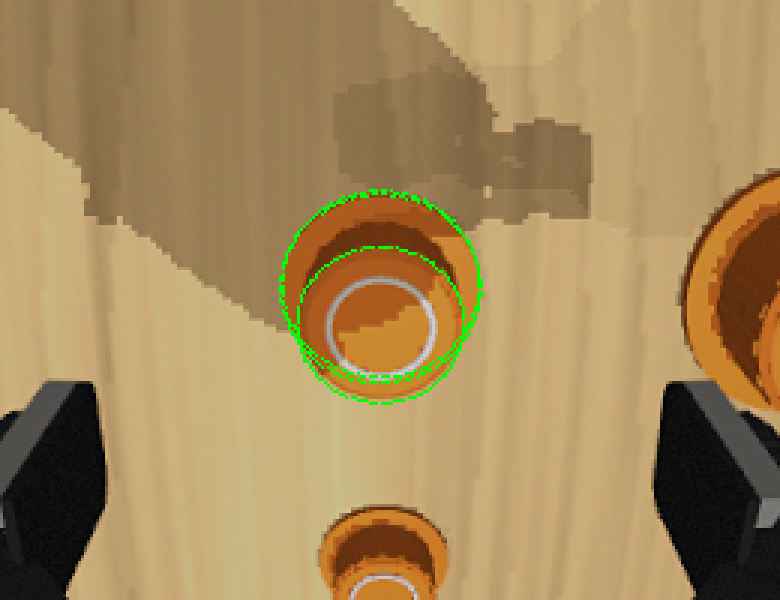

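apply_moves(
  moves=[
    [[-0.03,0.97,1.5],[0,0,0],1],
    [[-0.03,0.97,3],[0,0,0],1],
    [[-0.03,0.97,4.4],[0,0,0],1],
    [[-0.03,0.97,4.87],[0,0,0],1],
    [[-0.03,0.97,4.87],[0,0,0],1],
    [[-0.03,0.97,4.87],[0,0,0],1],
    [[-0.03,0.97,4.87],[0,0,0],-1],
    [[-0.03,0.97,4.87],[0,0,0],-1],
    [[-0.03,0.97,4.87],[0,0,0],-1],
    [[-0.03,0.97,4.87],[0,0,0],-1],
    [[-0.03,0.97,4.87],[0,0,0],-1],
    [[-0.03,0.97,4.87],[0,0,0],-1],
    [[-0.03,0.97,4.87],[0,0,0],-1],
  ],
  force=80,
)

```text
t: 16.27
eef_pos: [0.5759, -0.2692, 0.0803]
tool_rot: [0.0, 1.0, -0.0, 0.001]
contact_force: [-0.6, 0.4, 6.0]
gripper_width: 0.49
```

```bash
python3 - <<'E'
from h import *
o=get_obs();c=read_camera('wrist');save('w10.png',c['color'])
print({k:np.round(v,3).tolist() for k,v in o.items()})
E
```

```text
{'t': 16.275, 'q': [-0.021, 0.751, 0.509, 1.823, -0.537, 0.707, 0.791], 'joint_vel': [0.0, 0.003, 0.0, 0.001, -0.0, -0.002, -0.001], 'joint_torque': [0.268, -56.433, 11.013, -16.589, -0.038, -0.452, -0.005], 'eef_pos': [0.576, -0.269, 0.08], 'tool_rot': [0.0, 1.0, -0.0, 0.001], 'contact_force': [-0.594, 0.387, 6.048], 'torque': [0.233, 0.281, -0.018], 'gripper_width': 0.49}
```

View pics/w10.png

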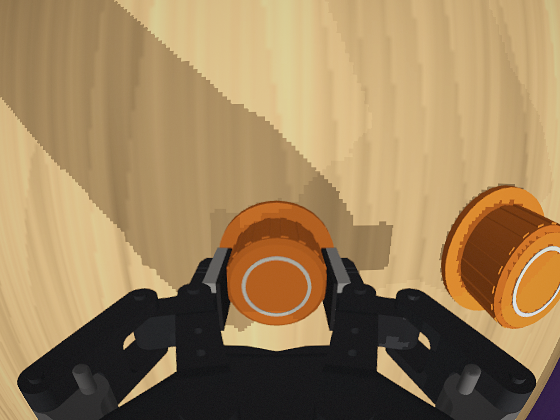

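```bash
cat > capfit.py <<'E'
from h import *
from scipy.optimize import minimize
def capfit(c,o,bottom,out=None):
    # white ring detection is on top; fit brim far edge + knob top by orange mask edges
    im=c['color']; h=cv2.cvtColor(im,cv2.COLOR_RGB2HSV)
    b=(190,335,215,340); m=np.zeros((420,560),np.uint8)
    hh=h[b[0]:b[1],b[2]:b[3]]; m[b[0]:b[1],b[2]:b[3]]=((hh[...,0]<13)|(hh[...,0]>172))&(hh[...,1]>150)
    m=cv2.morphologyEx(m,cv2.MORPH_CLOSE,np.ones((15,15)))
    cn,_=cv2.findContours(m,cv2.RETR_EXTERNAL,cv2.CHAIN_APPROX_NONE); k=max(cn,key=len)[:,0]
    m[:]=0; cv2.drawContours(m,[k[:,None]],-1,1,-1)
    return m
E
python3 - <<'E'
from capfit import *
o=get_obs();c=read_camera('wrist');m=capfit(c,o,0)
v=c['color'].copy(); T=np.array(o['eef_pos'])
for dy,dx,col in [(0,0,(0,255,0)),(.002,0,(0,0,255)),(.002,-.001,(255,255,255))]:
  for r,z in [(.029,.004),(.022,.032)]:
    for t in np.linspace(0,2*np.pi,150):
        p=proj(c,[T[0]+dx+r*np.cos(t),T[1]+dy+r*np.sin(t),z],o); v[int(round(p[0])),int(round(p[1]))]=col
save('w10f.png',cv2.resize(v[190:335,190:365],None,fx=4,fy=4,interpolation=cv2.INTER_NEAREST))
E
```

```text
(no output)
```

View pics/w10f.png

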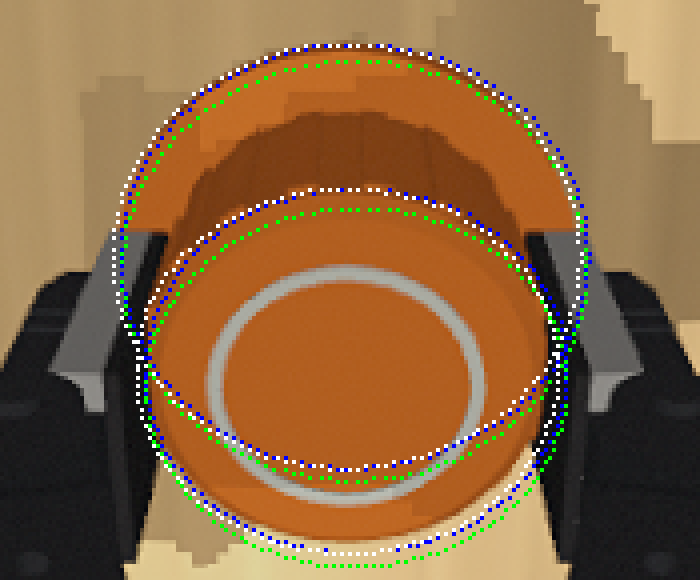

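apply_moves(
  moves=[
    [[0,0,-1],[0,0,0],-1],
    [[0,0,-2.5],[0,0,0],-1],
    [[0,0,-4],[0,0,0],-1],
    [[0,0,-5.2],[0,0,0],-1],
    [[-0.4,-2,-5.2],[0,0,0],-1],
    [[-0.7,-4,-5.2],[0,0,0],-1],
    [[-1.1,-6,-5.2],[0,0,0],-1],
    [[-1.4,-8,-5.2],[0,0,0],-1],
    [[-1.7,-9.6,-5.2],[0,0,0],-1],
    [[-1.86,-10.36,-5.2],[0,0,0],-1],
    [[-1.86,-10.36,-5.2],[0,0,0],-1],
    [[-1.86,-10.36,-5.2],[0,0,0],-1],
    [[-1.86,-10.36,-5.2],[0,0,0],-1],
  ],
)

```text
t: 18.0
eef_pos: [0.5291, -0.0114, 0.2093]
tool_rot: [0.0, 1.0, -0.001, 0.0]
contact_force: [-1.2, 0.2, -0.7]
gripper_width: 0.491
```

```bash
python3 look.py 11; python3 - <<'E'
from h import *
import pickle
o,c,s,d=pickle.load(open('w11.pkl','rb'))
v=c['color'].copy(); T=np.array(o['eef_pos'])
for r,z in [(.029,-.0763),(.022,-.0483)]:
    for t in np.linspace(0,2*np.pi,150):
        p=proj(c,[T[0]-.001+r*np.cos(t),T[1]+.0018+r*np.sin(t),T[2]+z],o); v[int(round(p[0])),int(round(p[1]))]=(255,255,255)
save('w11f.png',v[:,100:460])
E
```

```text
{'t': 18.0, 'eef_pos': [0.5291, -0.0114, 0.2093], 'tool_rot': [0.0003, 1.0, -0.0012, 0.0002], 'contact_force': [-1.2157, 0.1733, -0.72], 'torque': [0.0012, -0.0098, -0.0383], 'gripper_width': 0.4907}
```

View pics/w11f.png

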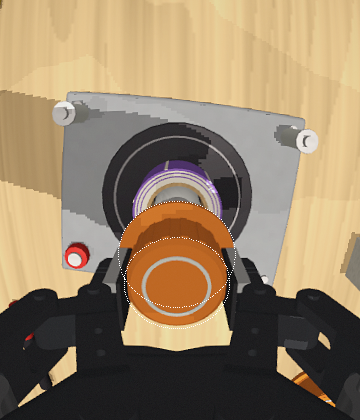

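View pics/sd11.png

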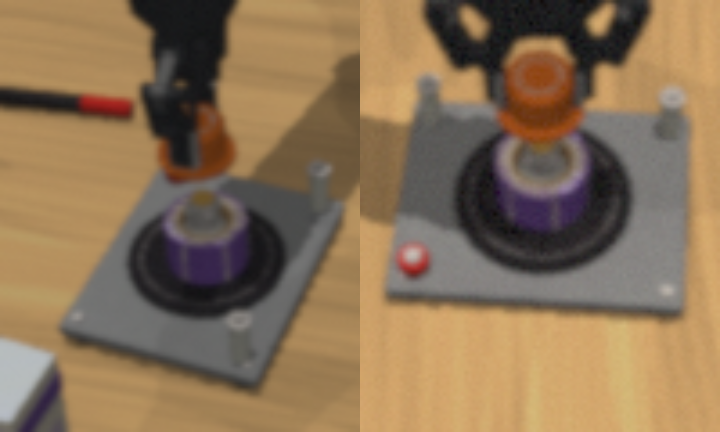

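apply_moves(
  moves=[
    [[0,-0.09,0.5],[0,0,0],-1],
    [[0,-0.09,1],[0,0,0],-1],
    [[0,-0.09,1.5],[0,0,0],-1],
    [[0,-0.09,1.8],[0,0,0],-1],
    [[0,-0.09,1.8],[0,0,0],-1],
    [[0,-0.09,1.8],[0,0,0],-1],
  ],
)

```text
t: 18.9
eef_pos: [0.5291, -0.0077, 0.1643]
tool_rot: [0.0, 1.0, -0.0, 0.0]
contact_force: [0.4, 0.1, -0.8]
gripper_width: 0.492
```

```bash
python3 look.py 12
```

```text
{'t': 18.9, 'eef_pos': [0.5291, -0.0077, 0.1643], 'tool_rot': [0.0, 1.0, -0.0002, 0.0002], 'contact_force': [0.4274, 0.1078, -0.7928], 'torque': [0.0129, -0.0192, 0.0342], 'gripper_width': 0.4924}
```

View pics/sd12.png

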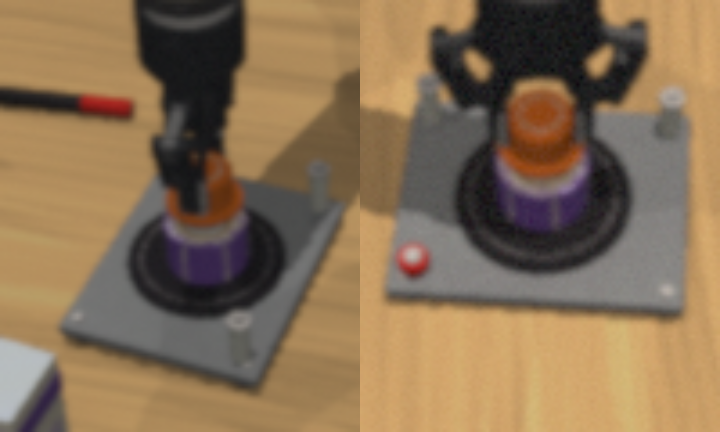

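View pics/w12.png

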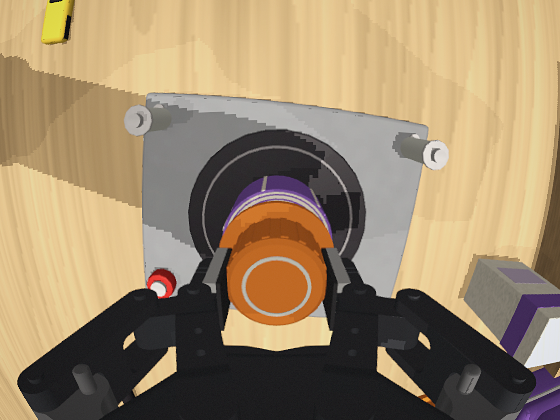

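apply_moves(
  moves=[
    [[0,0.06,0.06],[0,0,0],-1],
    [[0,0.06,0.12],[0,0,0],-1],
    [[0,0.06,0.24],[0,0,0],-1],
    [[0,0.06,0.36],[0,0,0],-1],
    [[0,0.06,0.48],[0,0,0],-1],
    [[0,0.06,0.6],[0,0,0],-1],
    [[0,0.06,0.6],[0,0,0],-1],
  ],
  force=100,
)

```text
t: 19.92
eef_pos: [0.5285, -0.0091, 0.1487]
tool_rot: [0.0, 1.0, -0.0, -0.0]
contact_force: [-0.4, 0.3, 0.1]
gripper_width: 0.483
```

apply_moves(
  moves=[
    [[0,0,0.04],[0,0,0],-1],
    [[0,0,0.08],[0,0,0],-1],
    [[0,0,0.08],[0,0,0],-1],
  ],
)

```text
t: 20.3
eef_pos: [0.5288, -0.0092, 0.1483]
tool_rot: [-0.001, 1.0, -0.0, -0.0]
contact_force: [-5.5, 0.4, 15.6]
gripper_width: 0.485
```

```bash
python3 look.py 13
```

```text
{'t': 20.3, 'eef_pos': [0.5288, -0.0092, 0.1483], 'tool_rot': [-0.0007, 1.0, -0.0003, -0.0002], 'contact_force': [-5.5471, 0.3968, 15.5516], 'torque': [0.2416, 1.2274, 0.0292], 'gripper_width': 0.4846}
```

View pics/sd13.png

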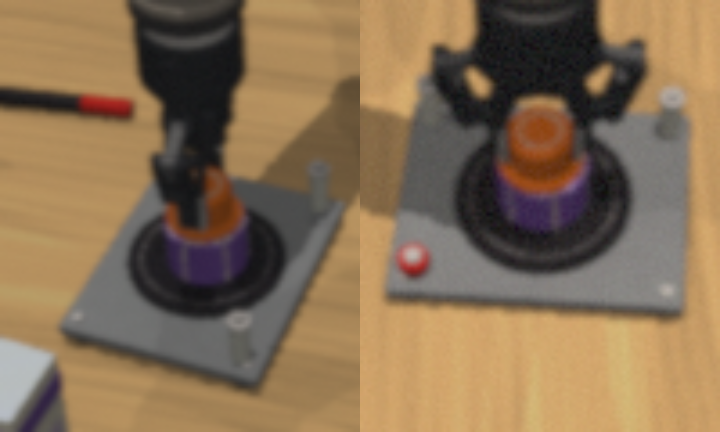

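View pics/w13.png

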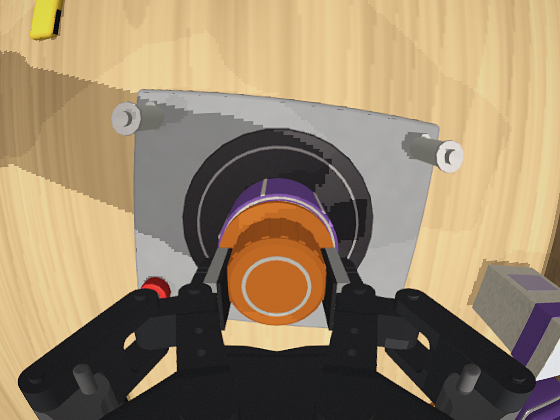

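apply_moves(
  moves=[
    [[0,0,0.02],[0,0,0],-1],
    [[0,0,0.04],[0,0,0],-1],
    [[0,0,0.04],[0,0,0],-1],
    [[0,0,0.04],[0,0,0],-1],
  ],
)

```text
t: 20.95
eef_pos: [0.5288, -0.0092, 0.1482]
tool_rot: [-0.001, 1.0, -0.0, -0.0]
contact_force: [-10.0, 1.2, 28.0]
gripper_width: 0.481
```

```bash
python3 look.py 14; python3 - <<'E'
from h import *
import pickle
o,c,s,d=pickle.load(open('w14.pkl','rb'))
v=c['color'].copy(); T=np.array(o['eef_pos'])
for z0,col in[(.068,(255,255,255)),(.077,(0,0,255))]:
  for r,z in [(.029,.004),(.022,.032)]:
    for t in np.linspace(0,2*np.pi,150):
        p=proj(c,[.5283+r*np.cos(t),-.0074+r*np.sin(t),z0+z],o); v[int(round(p[0])),int(round(p[1]))]=col
save('w14f.png',cv2.resize(v[180:335,190:365],None,fx=3.8,fy=3.8,interpolation=cv2.INTER_NEAREST))
for n,cam in (('s',s),('d',d)):
  v=cam['color'].copy()
  for r,z,col in [(.029,.068,(255,255,255)),(.022,.1,(255,255,255)),(.029,.077,(0,0,255)),(.022,.109,(0,0,255))]:
    for t in np.linspace(0,2*np.pi,60):
        p=proj(cam,[.5283+r*np.cos(t),-.0074+r*np.sin(t),z]); v[int(round(p[0])),int(round(p[1]))]=col
  save('v14%s.png'%n,cv2.resize(v[160:260,220:320],None,fx=6,fy=6,interpolation=cv2.INTER_NEAREST))
E
```

```text
{'t': 20.95, 'eef_pos': [0.5288, -0.0092, 0.1482], 'tool_rot': [-0.0012, 1.0, -0.0004, -0.0002], 'contact_force': [-9.9622, 1.2359, 28.0091], 'torque': [0.2735, 1.9766, -0.0208], 'gripper_width': 0.4811}
```

View pics/w14f.png

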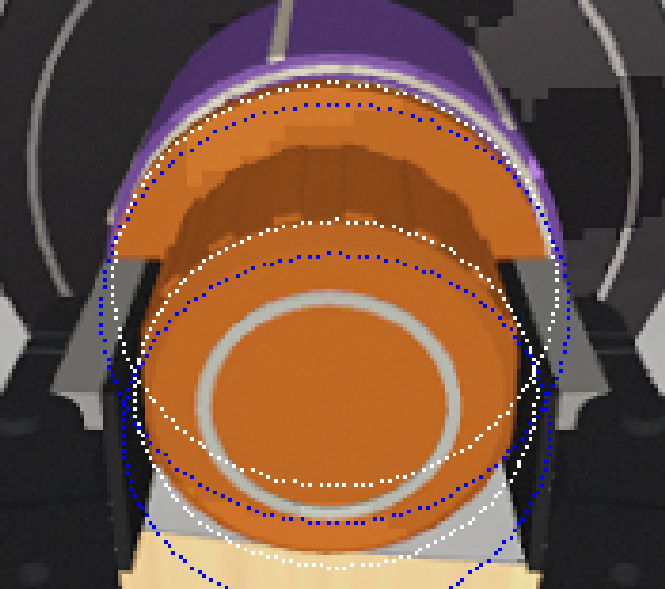

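View pics/v14d.png

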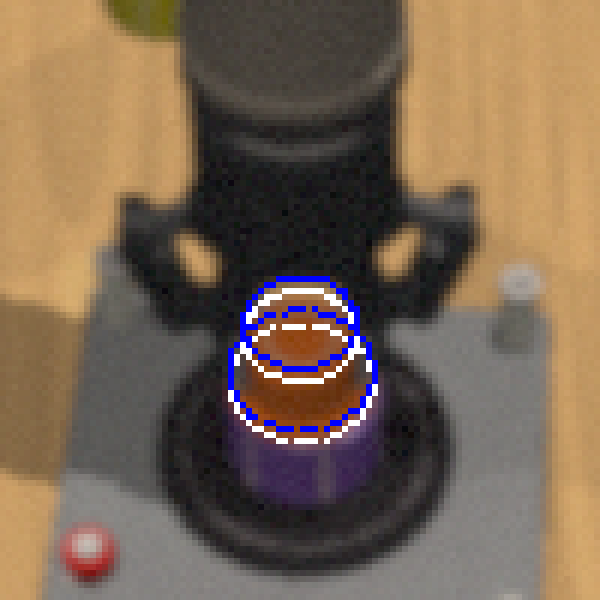

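```bash
python3 -c "
from station import *
o=get_obs();print(o['t'],o['contact_force'],o['eef_pos']);print(hand_in())"
```

```text
21.1 [-8.90964027  2.30946009 26.87226146] [ 0.52879105 -0.00925008  0.14821375]
the job is handed in; nothing more can be done
None
```

The purple roll is on the unwinder and the orange cap is pressed home on the stud. I handed the job in at 21.1 s with the hand still gripping the cap and pushing it down at about 27 N.

- **Roll:** The overlay of its outline in the wrist picture put it centred on the spindle to within about 0.5 mm. A 2.5 mm over-push met a firm stop, and it looked flat in the scene and side views.
- **Cap:** I picked the middle-sized of the three orange caps; its fitted size was about 0.98 of the size given. It went past the catch balls, and the hand stopped at 0.148 m, the height expected for fully home. The cap had not slipped in the grip. Outlines drawn at 42 mm above the turntable matched the wrist and side pictures, while ones drawn at 51 mm, before the click, did not.
- **Not confirmed:** I did not see the click force itself, because the force was read only after each move; passing the balls is inferred from the height and pictures. A sideways force of about 9 N remained while pushing, and I saw no visible tilt.
- **Other things:** The wrist pictures showed no sign of anything else having been touched, but I did not measure the other objects' positions again at the end.

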